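# Fit the large split retaining ring on the spindle with the ring pliers

## Robot

A 7-joint arm with a two-finger parallel gripper is mounted at the origin on a cart in front of the work surface, level with it; the furniture and walls round the work are solid. World frame = base frame: x ahead of the robot, y to its left, z up, the work surface at z = 0. Lengths are in m, angles in rad, forces in N, time in s.
With the tool pointing down it reaches from about 0.4 to 0.9 m from the base axis. Payload 5.5 kg.
Tool frame: the origin (TCP) lies midway between the tips of the shut fingers; the grasp point (between the pads) lies 19 mm behind it (manip.grip_depth is the distance from the TCP to the grasp point, in m); z points along the fingers, y is the line along which they close (so a half turn about z gives the same grasp; the last joint's range is limited). The gripper opens to 92 mm and grips with 3 to 60 N. Pads are 19 mm wide; open, the fingers measure 130 mm over their backs; the gripper's body (75 mm by 190 mm) begins 47 mm behind the grasp point.
Start: joints at [1.419, 0.501, -0.427, 1.55, 0.221, 1.138, -0.21], TCP at [0.262, -0.595, 0.227] pointing down, gripper open.
Joint ranges: [-2.88, 2.88], [-0.31, 2.03], [-1.54, 1.56], [0.2, 2.42], [-1.41, 4.55], [0.19, 2.02], [-2.57, 2.57]. Speed limits (rad/s): [2.57, 2.57, 3.14, 3.14, 3.14, 3.14, 3.14].

## Interface

Orientations are given as a unit quaternion [x, y, z, w].
In Python, from bench import manip, effector, viewer gives the robot as it stands. Calls block until the motion is done:
- manip.move_pose(position, orientation): joint-space move of the TCP to a pose.
- manip.servo_line(position, ori=None, vel=0.15): straight line of the TCP; ori=None keeps the orientation; vel is the mean speed in m/s.
- manip.movej(angles): joint-space move.
- effector.open_jaws() and effector.close(f_grip=None): open the fingers fully, or close them until they stop; f_grip is the grip in N (None keeps the last).
- manip.sleep(seconds).
- manip.solve_ik(position, orientation): joint angles nearest the present ones, or None.
- viewer.get_image(name): name is "scene" or "top" or "wrist"; returns the picture (400x640x3 uint8, red, green, blue); there is no depth.
- viewer.get_calibration(name): a dict with "vfov" (degrees; the focal length in pixels is half the picture's height over the tangent of half this angle, whatever the lens; pixels are square), "cx", "cy" (the principal point, pixels), "eye" and "attitude" of the camera in the world. Camera axes: x right, y down, z forward; pixel columns grow to the right and rows downward; lengths in m; the calibration is good to about 2 mm. A picture is of the moment at which its call begins: read the wrist's pose just before it. get_calibration takes no time and is no camera call; for the wrist camera it gives the pose at the moment of the call.
A pose or a line that the arm cannot do raises manip.PlanningError and nothing moves.
- manip.hand_in(): hands the job in; it is judged then, once.
Readings, each from a call of its own:
- manip.current_clock(): time.
- manip.current_q(): joint angles.
- manip.current_joint_velocities(): joint speeds.
- manip.current_tau(): joint torques, N m.
- manip.current_tool_pos(): TCP position.
- manip.current_tcp_rot(): TCP orientation.
- manip.current_force(): force on the tool from outside, world axes, zero at the start.
- manip.current_wrist_torque(): the same for the moment, N m.
- manip.current_finger_gap(): finger opening in m.
- manip.current_gripper_force(): force on a finger pad.
Only numpy, scipy, OpenCV 4.12 (cv2) and the standard library are available. Lean on these libraries where they do the work, as an engineer would, in place of code of your own. Each camera call takes 0.05 s, during which the arm holds its last target. There are 200 camera calls.

## Task

Fit the split retaining ring into the groove at the foot of the upright spindle, using the ring pliers and never touching the ring with the gripper. Take the pliers from the mat by the square post over their pivot and set both pins into the ring's two eyes, squeeze the handles to spread the ring, slide it along the board, mouth first, until it surrounds the groove, and let go so that it closes there. Then lift the pliers off and lay them flat back on the mat, leaving the tin, the wood offcut and the tape roll alone.

Things in the scene. Friction and masses are not known exactly. Their poses are not given: they have to be found in the camera images.
- board: Fixed plywood assembly board, 340 x 180 x 18 mm, on the bench; origin at the centre of its underside, x along its length, its top 18 mm above the bench. The ring lies on its -x half, the spindle stands on its +x half.
- spindle (a point): Point on the spindle's axis at the board's top surface, 110 mm along +x from the board's origin. The upright steel spindle has a groove 22 mm in diameter and 15 mm high directly above the board; over the groove its plain head is 34 mm in diameter and ends 43 mm above the board. The ring fits in the groove only from the side.
- ring: Loose dark-steel split retaining ring, flat, 12 mm thick, 82 x 68 mm, on the board. Two half rings hinge about a pivot at its back; a spring closes them. Origin: at the pivot, on its underside; z up; x from the pivot through the bore and out of the mouth in front (9 mm wide when closed, too narrow for the groove). Each half ends in a lug with an upright through eye 14 mm in diameter.
- ring_bore (a point): Centre of the ring's bore (25 mm in diameter when closed): 40 mm ahead of the pivot along the ring's x, 6 mm above its underside. With each half opened by 0.13 rad the mouth just lets the groove pass.
- ring_l (a joint): Opening of the ring's left (+y) half about the pivot, rad: 0 closed, grows as it spreads, at most 0.4. Both halves open equally.
- ring_r (a joint): The same for the right (-y) half.
- eye_l (a point): Centre of the left eye, half way up the ring: at x = 62, y = +22 mm in the ring's frame when closed.
- eye_r (a point): Centre of the right eye: at x = 62, y = -22 mm in the ring's frame when closed.
- pliers: Loose steel ring pliers, 140 mm long, 0.2 kg, lying flat on the mat. Origin: on the pivot's axis, at the level on which they lie; z up; x towards the pins. Two arms, 14 to 24 mm up, bow out to 72 mm width over the ring and carry downward pins. With the pliers' frame laid over the ring's (pivot over pivot, same heading) both pins stand in the eyes and the pliers lie on the board.
- pliers_post (a point): Middle of the square steel post over the pliers' pivot, 43 mm above their origin. The post is 26 (pliers' x) by 20 (y) mm and stands from 24 to 62 mm up: held here, the pliers are lifted without being worked.
- pliers_handles (a point): Point midway between the two black handles, 52 mm behind the pivot (-x), 22 mm up. The handles stand from 4 to 40 mm up and reach from 33 to 72 mm behind the pivot. At rest they splay: 56 mm over their outsides here, 69 mm at their ends. Squeezed from both sides (about 10 N) to their stop they are parallel, 25 mm over their outsides; let go, a spring opens them.
- pliers_l (a joint): Angle of the left (+y) plier arm, rad: 0 at rest, 0.32 at the stop with the handles squeezed, which opens each half of a ring on the pins by about 0.27. Both arms turn equally.
- pliers_r (a joint): The same for the right (-y) arm.
- pin_l (a point): On the left pin's axis, 6 mm above the pin's end; at x = 62, y = +22 mm in the pliers' frame at rest. The pins are 8 mm in diameter with round tips, so they have 3 mm play in the eyes, and reach down to the level of the pliers' origin.
- pin_r (a point): On the right pin's axis, likewise, at y = -22 mm.
- mat: Fixed thin cork mat on the bench, 220 x 140 x 3 mm, origin at the centre of its underside; the pliers' place. They start here and must lie here again, with their pivot within 60 mm of its centre, heading free.
- wax_tin: Bystander: round closed tin, 67 mm in diameter, 30 mm high. To be left alone.
- offcut: Bystander: pale wood offcut block, 50 x 75 x 40 mm. To be left alone.
- tape_roll: Bystander: roll of dark tape, 63 mm in diameter, 19 mm high, lying flat. To be left alone.
Not all that is in view belongs to the job. What is shaped like the pliers but green or orange is not meant.

How it is judged:
On the way, in this order (a step that is already met when the one before it is completed fails the run):
1. the pliers' two pins stand in the ring's eyes, the ring still closed (distance between pin_l and eye_l below 0.008 m and distance between pin_r and eye_r below 0.008 m and value of joint each of ring_l, ring_r below 0.06 rad), for 0.2 s.
2. the pliers spread the ring (each half by more than 0.17 rad) (distance between pin_l and eye_l below 0.008 m and distance between pin_r and eye_r below 0.008 m and value of joint each of ring_l, ring_r above 0.17 rad), for 0.2 s.
3. the ring, still spread by the pliers, surrounds the spindle's groove (all of step 2 and horizontal distance between ring_bore and spindle below 0.01 m and z of ring_bore in the frame of spindle below 0.012 m and angle between ring's own z axis and vertical below 0.1 rad), for 0.2 s.
4. the ring has closed in the groove (value of joint each of ring_l, ring_r below 0.06 rad and horizontal distance between ring_bore and spindle below 0.005 m and z of ring_bore in the frame of spindle below 0.012 m and angle between ring's own z axis and vertical below 0.1 rad), for 0.2 s.
At the end, for the whole second after the job is handed in: The ring lies flat in the groove, closed (each half within 0.06 rad of shut) and its bore within 5 mm of the spindle's axis; the pliers lie flat and at rest on the mat, their pivot within 60 mm of the mat's centre (all of step 4 and horizontal distance between pliers and mat below 0.06 m and z of pliers in the frame of mat below 0.01 m and angle between pliers's own z axis and vertical below 0.1 rad and linear speed of each of pliers, ring below 0.02 m/s); the robot touches nothing.
It fails at once if the gripper's fingers touch the ring (contact force between the fingers and ring above 1 N).
It fails at once if the tin is moved by more than 20 mm (distance of wax_tin from where it was at the start of the episode above 0.02 m).
It fails at once if the wood offcut is moved by more than 20 mm (distance of offcut from where it was at the start of the episode above 0.02 m).
It fails at once if the tape roll is moved by more than 20 mm (distance of tape_roll from where it was at the start of the episode above 0.02 m).
It also fails if it takes over 67 s, if anything falls off the work surface, if the arm or the gripper's body presses on something with over 40 N, if the wrist force passes 120 N, or if a joint passes its speed limit or range.

## Working session

There is one attempt and no reset: what is moved stays moved. The work goes in short steps, each a Python script; the robot and the scene stay as the last script left them, time stands still between calls to the robot, and variables do not carry over. Pictures are saved under pics/ and viewed, at most 13 in all, crops included, and the job is handed in when it is done.

```bash
ls; mkdir -p pics
python3 - <<'E'
from bench import manip, effector, viewer
import cv2
for n in ("scene","top","wrist"):
    c=viewer.get_calibration(n); print(n,c)
ims={n:viewer.get_image(n) for n in ("scene","top")}
for n in ims: cv2.imwrite(f"pics/{n}0.png",ims[n][:,:,::-1])
print(manip.current_clock(),manip.current_tool_pos(),manip.current_tcp_rot())
E
```

```text
pics
scene {'vfov': 42.68269596915543, 'cx': 320.6516213028898, 'cy': 213.946572698637, 'eye': array([-0.14533776, -1.36908763,  1.21275773]), 'attitude': array([ 0.86062537, -0.20497171,  0.10345662, -0.45454076])}
top {'vfov': 44.34032849767663, 'cx': 325.19275786687047, 'cy': 199.19103892024418, 'eye': array([0.28578827, 0.11438043, 1.72402756]), 'attitude': array([-0.69712307,  0.71100983, -0.06329571,  0.06691858])}
wrist {'vfov': 59.260302445485586, 'cx': 315.72292578668544, 'cy': 194.18721678100187, 'eye': array([ 0.32588633, -0.56719775,  0.38385813]), 'attitude': array([ 0.83005758, -0.54219737, -0.07236762,  0.1085788 ])}
0.1 [ 0.26164592 -0.59432215  0.2257766 ] [ 9.78567207e-01  2.05925828e-01 -1.43504741e-04 -8.68559418e-04]
```

View pics/scene0.png

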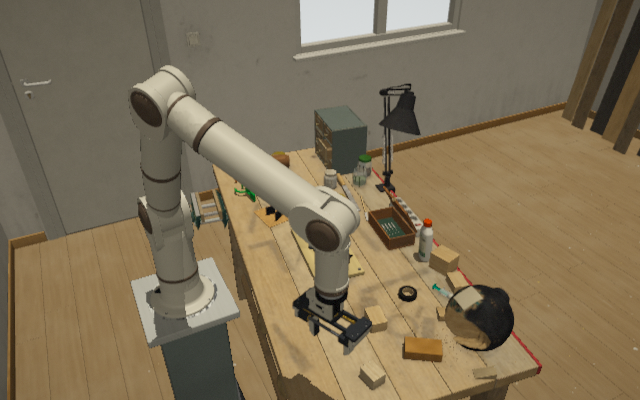

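View pics/top0.png

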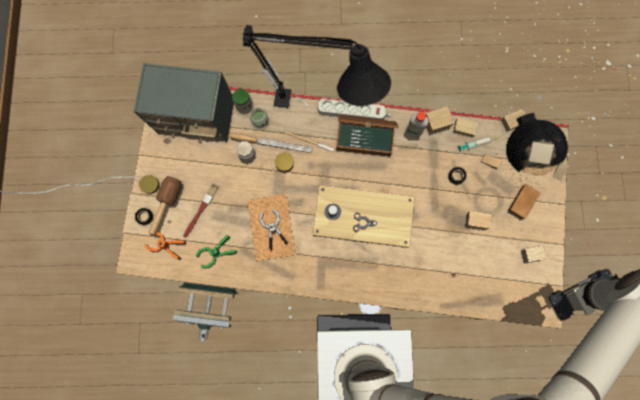

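The top view shows the mat with the pliers at about (270,228), the spindle at (333,211) and the ring at (365,222) on the board. I'll look from close with the wrist camera next.

```bash
cat > h.py <<'E'
from bench import manip, effector, viewer
import numpy as np, cv2
from scipy.spatial.transform import Rotation as R
def down(psi): return [np.cos(psi/2),np.sin(psi/2),0,0]   # tool x at heading psi
def cast(c,uv,z):
    uv=np.atleast_2d(np.asarray(uv,float)); f=200/np.tan(np.radians(c["vfov"])/2)
    d=np.c_[(uv[:,0]-c["cx"])/f,(uv[:,1]-c["cy"])/f,np.ones(len(uv))]
    d=R.from_quat(c["attitude"]).apply(d)
    return c["eye"]+d*((z-c["eye"][2])/d[:,2])[:,None]
def proj(c,p):
    f=200/np.tan(np.radians(c["vfov"])/2); q=R.from_quat(c["attitude"]).inv().apply(np.atleast_2d(p)-c["eye"])
    return np.c_[c["cx"]+f*q[:,0]/q[:,2],c["cy"]+f*q[:,1]/q[:,2]]
def shot(name,cam="wrist"):
    c=viewer.get_calibration(cam); im=viewer.get_image(cam)
    cv2.imwrite(f"pics/{name}.png",im[:,:,::-1]); np.save(f"pics/{name}.npy",c,allow_pickle=True); return c,im
E
python3 - <<'E'
from h import *
c=viewer.get_calibration("top")
print(cast(c,[[270,228],[333,211],[365,222],[364,215]],0.02).round(3))
print(manip.current_tool_pos())
p=[0.37,-0.02,0.33]
for y in (-0.02,0.25):
    q=manip.solve_ik([0.40,y,0.33],down(0)); print(y,q)
try:
    manip.move_pose([0.42,-0.03,0.33],down(0)); shot("w1"); print(manip.current_clock())
    manip.move_pose([0.42,0.25,0.33],down(0)); shot("w2"); print(manip.current_clock())
except manip.PlanningError as e: print(e)
E
```

```text
[[ 0.505  0.315  0.02 ]
 [ 0.561  0.093  0.02 ]
 [ 0.52  -0.018  0.02 ]
 [ 0.545 -0.015  0.02 ]]
[ 0.26164592 -0.59432215  0.2257766 ]
-0.02 [ 1.14798238 -0.12358177 -1.05625797  1.97138646 -0.11396882  1.23329915
 -1.43790143]
0.25 [-0.41770831  0.06087843 -0.20676443  1.85215728  0.0132534   1.22987821
 -2.19932836]
2.2833
3.4167
```

View pics/w1.png

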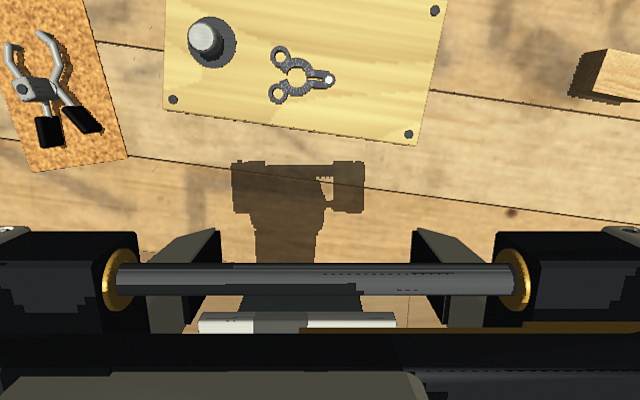

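View pics/w2.png

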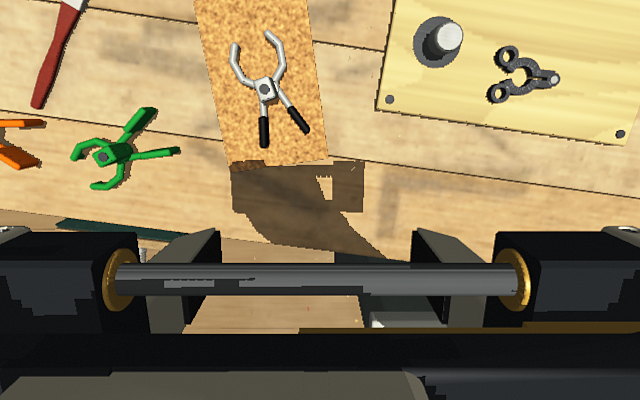

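w1 shows the ring with eyes at about (280,57) and (277,94), its pivot at (330,79) and the mouth facing the spindle head at (203,37). w2 shows the steel pliers: post at (265,89), arm tips at (235,47) and (269,35), handles below.

Run:
```python
from h import *
ld=lambda n:(np.load(f"pics/{n}.npy",allow_pickle=True).item(),cv2.imread(f"pics/{n}.png"))
# ring, eyes/bore
for n,roi in (("w1",(262,35,345,112)),("w2",(480,35,570,112))):
    c,im=ld(n); x0,y0,x1,y1=roi; s=im[y0:y1,x0:x1]
    sat=cv2.cvtColor(s,cv2.COLOR_BGR2HSV)
    m=((sat[...,1]<70)).astype(np.uint8)
    cs,h=cv2.findContours(m,cv2.RETR_CCOMP,cv2.CHAIN_APPROX_NONE)
    for i,k in enumerate(cs):
        if cv2.contourArea(k)>15:
            M=cv2.moments(k); uv=np.array([M["m10"],M["m01"]])/M["m00"]+[x0,y0]
            print(n,"hole" if h[0][i][3]>=0 else "out",cv2.contourArea(k),uv.round(1),cast(c,uv,.026)[0].round(4),(cv2.minAreaRect(k)[1]))
# spindle head top, bright low-sat
for n,roi in (("w1",(180,8,245,75)),("w2",(405,8,475,75))):
    c,im=ld(n); x0,y0,x1,y1=roi; s=cv2.cvtColor(im[y0:y1,x0:x1],cv2.COLOR_BGR2HSV)
    m=((s[...,1]<60)&(s[...,2]>175)).astype(np.uint8)
    cs,_=cv2.findContours(m,cv2.RETR_EXTERNAL,cv2.CHAIN_APPROX_NONE); k=max(cs,key=cv2.contourArea)
    e=cv2.fitEllipse(k); print(n,"spin",e,cast(c,np.array(e[0])+[x0,y0],.061)[0].round(4))
# screws
for n,uvs in (("w1",[(434,11),(172,99),(408,134)]),("w2",[(389,99),(620,134)])):
    print(n,"screw",cast(ld(n)[0],uvs,.019).round(3).tolist())
c,im=ld("w2")
print(cast(c,[[235,47],[269,35]],.027).round(4).tolist(), cast(c,[265,89],.065).round(4))
a=cv2.resize(ld("w2")[1][20:160,205:325],None,fx=5,fy=5,interpolation=cv2.INTER_NEAREST)[:600]
b=cv2.resize(ld("w1")[1][30:115,180:345],None,fx=4,fy=4,interpolation=cv2.INTER_NEAREST)
cv2.imwrite("pics/a.png",a)
```

```text
w1 out 1390.0 [295.1  75.8] [ 0.5194 -0.0057  0.026 ] (54.70363998413086, 67.41014862060547)
w1 hole 118.0 [277.4  93.1] [0.4987 0.0171 0.026 ] (12.020814895629883, 12.020814895629883)
w1 hole 118.5 [279.9  56.1] [0.5424 0.0127 0.026 ] (12.0, 12.0)
w2 out 1572.5 [519.5  75.2] [ 0.5194 -0.0062  0.026 ] (51.79090881347656, 74.70068359375)
w2 hole 87.0 [498.6  92.7] [0.4984 0.017  0.026 ] (9.0, 12.0)
w2 hole 79.5 [506.3  56.2] [0.5416 0.0133 0.026 ] (11.62755298614502, 8.944271087646484)
w1 spin ((20.510669708251953, 28.344282150268555), (23.13973617553711, 26.03917694091797), 158.67091369628906) [0.5596 0.0979 0.061 ]
w2 spin ((44.285484313964844, 28.068456649780273), (23.33019256591797, 26.49693489074707), 25.082595825195312) [0.5591 0.0978 0.061 ]
w1 screw [[0.594, -0.175, 0.019], [0.492, 0.154, 0.019], [0.446, -0.153, 0.019]]
w2 screw [[0.491, 0.154, 0.019], [0.446, -0.154, 0.019]]
[[0.5531, 0.3461, 0.027], [0.5665, 0.3041, 0.027]] [[0.5029 0.3062 0.065 ]]
```

View pics/a.png

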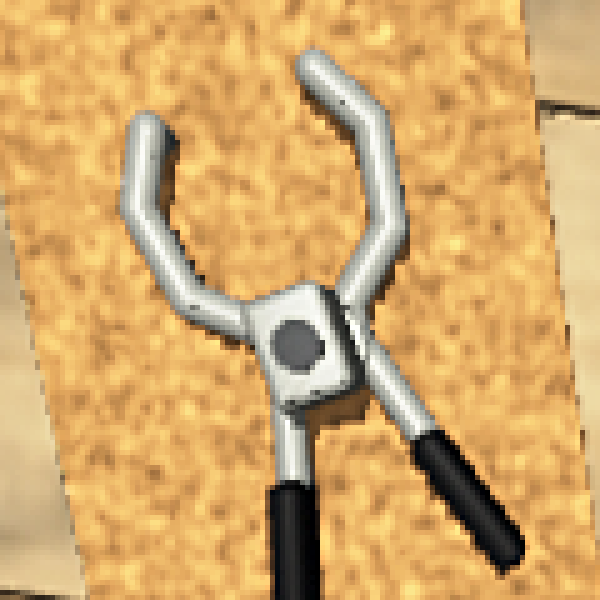

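Measurements are consistent: the eye spacing comes out at 43.9 mm against 44, pin spacing at 44 mm, and pivot to pins at 60 mm against 62. Next I check IK for the key poses, then grasp the post.

```bash
cat >> h.py <<'E'
D=np.radians
PL=np.array([.503,.306]); PLH=D(18.0)
RP=np.array([.5144,-.0467]); RH=D(84.6)
SP=np.array([.5594,.0979])
u=lambda a:np.array([np.cos(a),np.sin(a)])
E
python3 - <<'E'
from h import *
phi=D(68.7)
for off in (0,np.pi):
  for nm,p,a,z in (("post",PL,PLH,.03),("ringpost",RP,RH,.045),("handles",RP-.052*u(RH),RH,.024),("end",SP-.092*u(phi),phi,.024),("endpost",SP-.04*u(phi),phi,.05)):
    q=manip.solve_ik([*p,z],down(a+off)); print(nm,off,None if q is None else q.round(2))
try:
    manip.move_pose([*PL,.12],down(PLH)); manip.servo_line([*PL,.030],vel=.15)
    effector.close(25); print(manip.current_finger_gap(),manip.current_force().round(1))
    manip.servo_line([*PL,.13],vel=.15); manip.sleep(.2)
    shot("w3"); print(manip.current_tool_pos(),manip.current_tcp_rot(),manip.current_finger_gap(),manip.current_clock(),manip.current_q().round(2))
except manip.PlanningError as e: print(e)
E
```

```text
post 0 [ 0.06  0.83 -0.91  1.82  0.82  0.92 -2.49]
ringpost 0 [ 0.91  0.88 -1.17  1.99  1.    1.   -0.87]
handles 0 [ 0.97  0.89 -1.12  1.99  1.02  0.96 -0.78]
end 0 [ 0.72  0.85 -1.05  1.98  0.96  0.92 -1.22]
endpost 0 [ 0.65  0.87 -1.12  1.92  0.95  1.01 -1.28]
post 3.141592653589793 [ 0.26  1.14 -1.31  1.82  1.19  1.23  0.45]
ringpost 3.141592653589793 [-0.66  0.7   0.9   2.04 -0.79  0.79 -2.5 ]
handles 3.141592653589793 [-0.4   0.65  0.68  2.04 -0.65  0.68 -2.53]
end 3.141592653589793 [-0.98  1.17  1.35  2.03 -1.29  1.21 -2.56]
endpost 3.141592653589793 [ 0.73  1.04 -1.31  1.91  1.12  1.18  1.75]
0.019797555445045727 [-1.2  0.2  0.3]
[0.50245163 0.30570714 0.12903294] [ 9.87672673e-01  1.56531167e-01 -8.10755331e-04  1.66323329e-04] 0.019820018517993476 7.2667 [ 0.15  0.72 -1.04  1.78  0.7   1.07 -2.4 ]
```

View pics/w3.png

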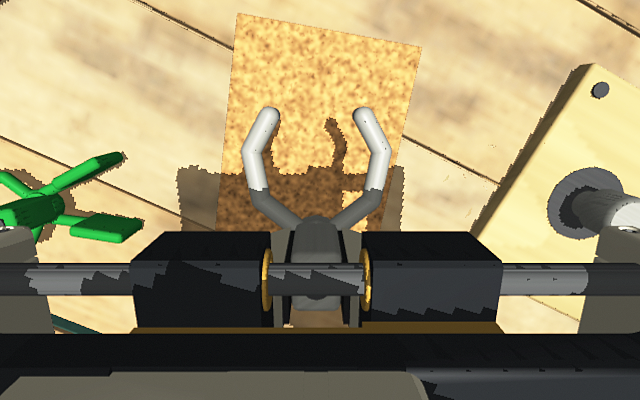

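The pliers hang level from the post, with the finger gap at 19.8 mm. The arm-tip centres are near (271,117) and (362,117). I measure the pins in the tool frame and move over the ring.

Run:
```python
from h import *
c=np.load("pics/w3.npy",allow_pickle=True).item(); im=cv2.imread("pics/w3.png")
p=np.array([0.50245163,0.30570714,0.12903294]); r=R.from_quat([9.87672673e-01,1.56531167e-01,-8.10755331e-04,1.66323329e-04])
s=im[100:185,235:400]; hsv=cv2.cvtColor(s,cv2.COLOR_BGR2HSV); m=((hsv[...,1]<50)&(hsv[...,2]>110)).astype(np.uint8)
cs,_=cv2.findContours(m,0,1)
for k in cs:
    if cv2.contourArea(k)<200: continue
    k=k.reshape(-1,2)+[235,100]; top=k[:,1].min()
    row=k[(k[:,1]>=top+7)&(k[:,1]<=top+10)]; e=row[:,0]
    uv=[(e.min()+e.max())/2,top+10]; w=cast(c,uv,p[2]-.005)[0]
    print(top,e.min(),e.max(),uv,"tool frame",r.inv().apply(w-p).round(4))
# hover over ring
t=RP
manip.move_pose([*t,.11],down(RH)); manip.servo_line([*t,.073],vel=.15); manip.sleep(.2)
print(manip.current_tool_pos(),manip.current_tcp_rot()); shot("w4"); print(manip.current_clock(),manip.current_q().round(2))
```

```text
107 355 374 [np.float64(364.5), np.int64(117)] tool frame [0.0622 0.0229 0.0049]
107 257 278 [np.float64(267.5), np.int64(117)] tool frame [ 0.0623 -0.021   0.0049]
[ 0.51513597 -0.04633631  0.07390652] [7.39512105e-01 6.73142849e-01 5.44402416e-04 5.05094684e-04]
9.3333 [ 0.95  0.87 -1.25  1.98  0.97  1.07 -0.85]
```

View pics/w4.png

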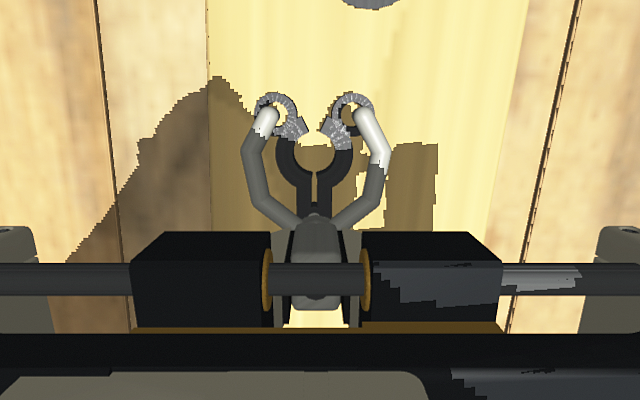

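The ring's lugs sit right beneath the arm tips, centred near (276,113) and (352,113). I compare these with the pins numerically, using the lug outlines (radius 12 mm).

Run:
```python
from h import *
c=np.load("pics/w4.npy",allow_pickle=True).item(); im=cv2.imread("pics/w4.png")
p=np.array([0.51513597,-0.04633631,0.07390652]); r=R.from_quat([7.39512105e-01,6.73142849e-01,5.44402416e-04,5.05094684e-04])
hsv=cv2.cvtColor(im,cv2.COLOR_BGR2HSV)
for sx,x0,x1 in (("L",245,312),("R",318,385)):
    s=hsv[85:112,x0:x1]; m=((s[...,1]<80)&(s[...,2]<215)).astype(np.uint8)
    k=np.vstack(max(cv2.findContours(m,0,1)[0],key=cv2.contourArea)).reshape(-1,2)+[x0,85]
    w=cast(c,k,.030); t=r.inv().apply(w-p)
    # outer boundary points: topmost pixel per column, front arc only
    cols=np.unique(k[:,0]); arc=[]
    for q in cols:
        j=np.where(k[:,0]==q)[0]; arc.append(t[j[np.argmin(k[j,1])]])
    arc=np.array(arc)[:, :2]; arc=arc[arc[:,0]>arc[:,0].max()-.009]
    from scipy.optimize import least_squares
    f=least_squares(lambda v:np.hypot(*(arc-v).T)-.012,arc.mean(0)-[.01,0],loss="soft_l1",f_scale=.001)
    print(sx,len(arc),f.x.round(4),np.abs(f.fun).mean(), "x max",arc[:,0].max().round(4))
```

```text
L 41 [ 0.0609 -0.0224] 0.0001444854280288544 x max 0.0733
R 42 [0.0608 0.0212] 0.0001258116532922443 x max 0.0727
```

Eye minus pin is about -1.3 mm in x and -1.4 mm in y (tool frame), within play but I correct it before lowering.

Run:
```python
from h import *
psi=RH; tx=u(psi); ty=np.array([np.sin(psi),-np.cos(psi)])
t=RP-.0013*tx-.0013*ty
np.save("t.npy",t)
manip.servo_line([*t,.073],vel=.05)
f0=manip.current_force()
for z in (.060,.053,.048,.046,.045):
    manip.servo_line([*t,z],vel=.05); f=manip.current_force()-f0; print(z,manip.current_tool_pos().round(4),f.round(1))
    if f[2]>8: break
manip.sleep(.2); shot("w5"); print(manip.current_clock())
```

```text
0.06 [ 0.5126 -0.0478  0.0595] [ 0.4 -0.7 -0.4]
0.053 [ 0.5127 -0.0478  0.0526] [-0.  -0.3  0. ]
0.048 [ 0.5127 -0.0479  0.0477] [0.6 0.3 1.3]
0.046 [ 0.5129 -0.0478  0.0459] [-0.7 -0.  -0.1]
0.045 [ 0.5131 -0.0478  0.0451] [-0.3  1.3 -0.3]
11.2833
```

View pics/w5.png

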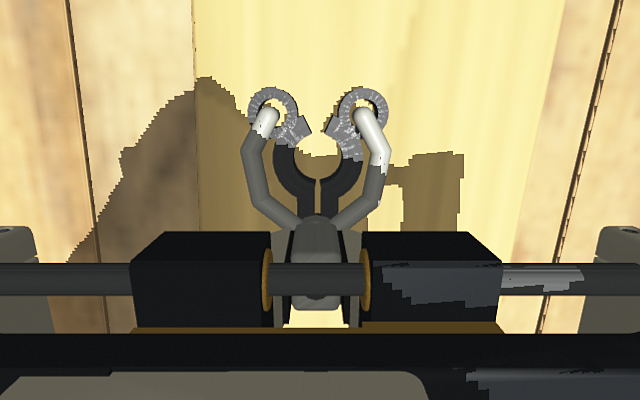

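Run:
```python
from h import *
from scipy.optimize import least_squares
c=np.load("pics/w5.npy",allow_pickle=True).item(); im=cv2.imread("pics/w5.png")
p=manip.current_tool_pos(); r=R.from_quat(manip.current_tcp_rot())
hsv=cv2.cvtColor(im,cv2.COLOR_BGR2HSV)
for sx,x0,x1 in (("L",243,312),("R",320,393)):
    s=hsv[80:106,x0:x1]; m=((s[...,1]<80)&(s[...,2]<215)).astype(np.uint8)
    k=np.vstack(max(cv2.findContours(m,0,1)[0],key=cv2.contourArea)).reshape(-1,2)+[x0,80]
    t=r.inv().apply(cast(c,k,.030)-p)
    arc=np.array([t[j[np.argmin(k[j,1])]] for j in (np.where(k[:,0]==q)[0] for q in np.unique(k[:,0]))])[:,:2]
    arc=arc[arc[:,0]>arc[:,0].max()-.009]
    f=least_squares(lambda v:np.hypot(*(arc-v).T)-.012,arc.mean(0)-[.01,0],loss="soft_l1",f_scale=.001)
    print(sx,f.x.round(4),np.abs(f.fun).mean())
tt=np.load("t.npy"); f0=manip.current_force()
for z in (.044,.043):
    manip.servo_line([*tt,z],vel=.05); f=manip.current_force()-f0; print(z,manip.current_tool_pos().round(4),f.round(1))
    if f[2]>4: break
```

```text
L [ 0.0627 -0.0204] 0.00014172969997130772
R [0.0626 0.023 ] 0.00015979026377165858
0.044 [ 0.5132 -0.0478  0.0448] [-1.8 -0.4  8.2]
```

Pins are within 0.6 mm of the eye centres and the pliers are seated. I release the post, move back to the handles and squeeze.

Run:
```python
from h import *
b=manip.current_tool_pos()[:2]; np.save("piv.npy",b)
effector.open_jaws(); manip.sleep(.3)
g=b-.052*u(RH)
manip.servo_line([*g,.046],vel=.1); manip.servo_line([*g,.0235],vel=.08)
print(manip.current_tool_pos(),manip.current_force().round(1))
effector.close(30); manip.sleep(.3)
print(manip.current_finger_gap(),manip.current_gripper_force(),manip.current_force().round(1),manip.current_tool_pos().round(4))
shot("w6"); print(manip.current_clock())
```

```text
[ 0.50774217 -0.09896316  0.02277533] [ 0.2 -0.4  0.1]
0.02267482578526489 29.99304324388504 [0.7 0.3 3.4] [ 0.5084 -0.0994  0.0236]
15.5833
```

View pics/w6.png

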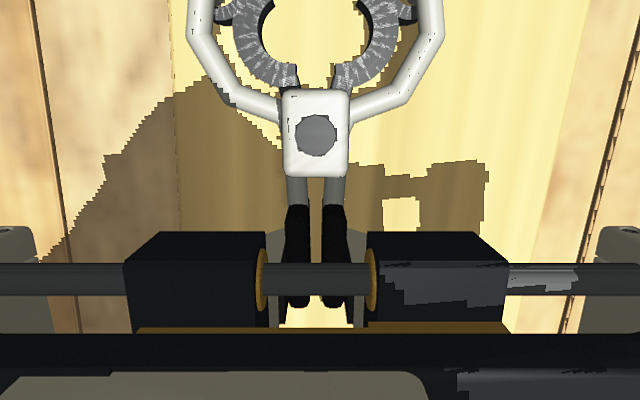

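The handles are closed parallel (gap 22.7 mm) with the ring visibly spread and the post centre at (316,135). Now I turn the ring about its bore onto the line to the spindle and slide it.

Run:
```python
from h import *
c=np.load("pics/w6.npy",allow_pickle=True).item()
p=manip.current_tool_pos(); r=R.from_quat(manip.current_tcp_rot())
post=cast(c,[316,133],.080)[0]; t=r.inv().apply(post-p); print("post in tool",t.round(4))
L=.092   # TCP to bore
bore=p[:2]+L*u(RH); d=SP-bore; phi=np.arctan2(d[1],d[0]); print("bore",bore,"phi",np.degrees(phi),np.hypot(*d))
z=.0235
for s in (.25,.5,.75,1):
    a=RH+s*(phi-RH); manip.servo_line([*(bore-L*u(a)),z],down(a),vel=.04)
print(manip.current_tool_pos().round(4),manip.current_force().round(1),manip.current_finger_gap())
e=SP-L*u(phi)
for s in (.35,.7,1):
    manip.servo_line([*(bore-L*u(phi)+s*d),z],vel=.05)
    print(s,manip.current_tool_pos().round(4),manip.current_force().round(1),manip.current_finger_gap())
    if np.linalg.norm(manip.current_force())>25: break
manip.sleep(.3); print("target",e,manip.current_tool_pos(),phi)
np.save("phi.npy",phi); shot("w7"); shot("t7","top"); print(manip.current_clock())
```

```text
post in tool [ 0.0598  0.0005 -0.0564]
bore [ 0.51707174 -0.00777707] phi 68.17175155617821 0.11383902611472337
[ 0.4828 -0.0931  0.0235] [-1.4  0.7  4.9] 0.022729230154015356
0.35 [ 0.4976 -0.058   0.0234] [-0.7 -3.5  5.4] 0.022641708732712318
0.7 [ 0.5125 -0.0212  0.0234] [-1.3 -4.1  6.8] 0.022513921811218383
1 [0.5253 0.0103 0.0234] [-0.6 -3.9  6. ] 0.022705117562154827
target [0.52519205 0.01249616] [0.52525057 0.01032442 0.02338395] 1.189821521506878
19.975
```

View pics/w7.png

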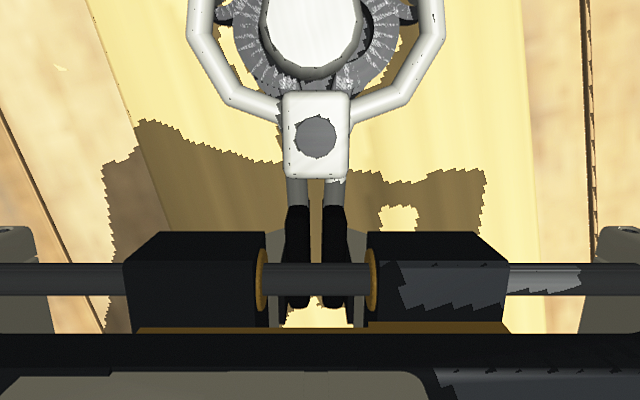

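The spindle head at about (312,30) stands inside the spread ring in front of the post. The post appears 60 mm ahead of the TCP instead of 52, so I check the head position relative to the post.

Run:
```python
from h import *
c=np.load("pics/w7.npy",allow_pickle=True).item(); im=cv2.imread("pics/w7.png")
p=manip.current_tool_pos(); r=R.from_quat(manip.current_tcp_rot())
T=lambda uv,z:r.inv().apply(cast(c,uv,z)-p).round(4)
print("post dot",T([316,136],.080),"post front/back",T([[316,92],[316,177]],.080).tolist())
hsv=cv2.cvtColor(im,cv2.COLOR_BGR2HSV); s=hsv[0:85,255:375]
m=((s[...,1]<40)&(s[...,2]>225)).astype(np.uint8)
k=max(cv2.findContours(m,0,1)[0],key=cv2.contourArea).reshape(-1,2)+[255,0]
print(k[:,0].min(),k[:,0].max(),k[:,1].max())
t=T(k,.061)[:,:2]; t=t[k[:,1]>3]
from scipy.optimize import least_squares
f=least_squares(lambda v:np.hypot(t[:,0]-v[0],t[:,1]-v[1])-v[2],[.1,0,.017],loss="soft_l1",f_scale=.001); print("head c,r",f.x.round(4))
print("from SP",r.inv().apply(np.r_[SP,.061]-p).round(4))
# head-less check: bottom edge of the head silhouette (row 77) 
print(T([312,68],.061),T([312,78],.033))
a=im[0:190,170:460]; cv2.imwrite("pics/b.png",cv2.resize(a,None,fx=2.7,fy=2.7,interpolation=cv2.INTER_NEAREST))
```

```text
post dot [[ 0.0592  0.0007 -0.0568]] post front/back [[0.0713, 0.0007, -0.0569], [0.0472, 0.0007, -0.0568]]
266 355 66
head c,r [ 0.0933 -0.0009  0.0136]
from SP [ 0.0938 -0.0008 -0.038 ]
[[ 0.0791 -0.0005 -0.0379]] [[ 0.0777 -0.0008 -0.0099]]
```

View pics/b.png

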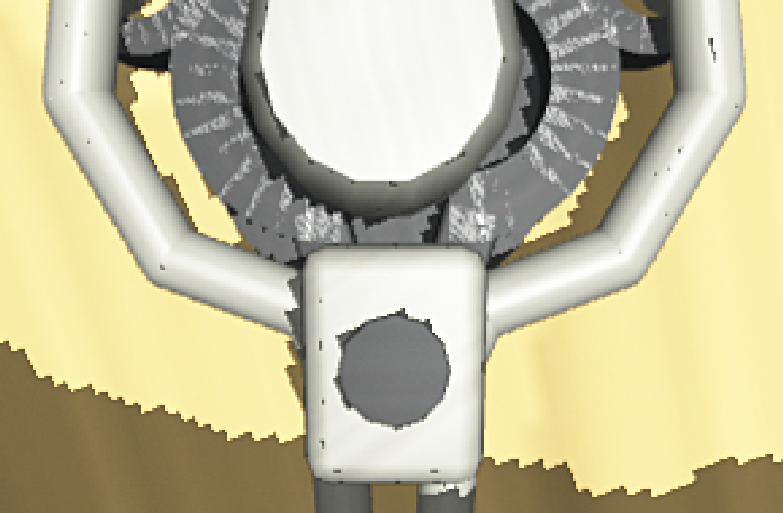

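The head is 34 mm ahead of the post, and it should be 40 mm, so the ring is about 5 mm too far on. I pull back about 4.5 mm, then check step 3 and let go.

Run:
```python
from h import *
phi=float(np.load("phi.npy")); p0=manip.current_tool_pos()[:2]; goal=p0-.0045*u(phi); cmd=goal.copy()
for i in range(3):
    manip.servo_line([*cmd,.0235],vel=.03); manip.sleep(.2); p=manip.current_tool_pos()[:2]
    print((p-p0)@u(phi),manip.current_force().round(1)); 
    if abs((p-goal)@u(phi))<.0007: break
    cmd=cmd+(goal-p)
manip.sleep(.4); c,im=shot("w8")
p=manip.current_tool_pos(); r=R.from_quat(manip.current_tcp_rot())
print("spindle in tool",r.inv().apply(np.r_[SP,.061]-p).round(4))
effector.open_jaws(); manip.sleep(.4); shot("w9")
print(manip.current_tool_pos(),manip.current_force().round(1),manip.current_clock())
a=np.vstack([cv2.imread(f"pics/{n}.png")[0:240,120:520] for n in("w8","w9")]); cv2.imwrite("pics/c.png",a)
```

```text
-0.004517360983235836 [1.2 1.7 2.9]
spindle in tool [ 0.0985 -0.0009 -0.0375]
[0.52357024 0.00618742 0.02350206] [-0.5  0.1  0.3] 22.625
```

View pics/c.png

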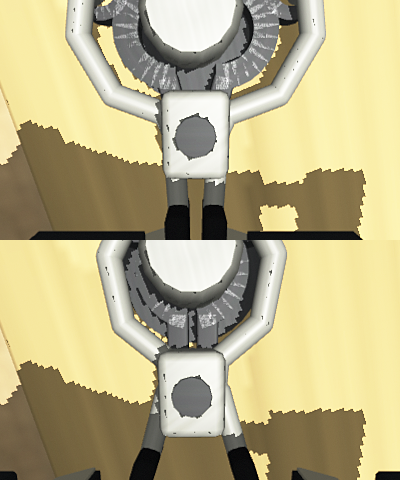

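The ring has closed round the groove and the post dot is now at about (313,157). I grasp the post, lift slowly and check the ring.

Run:
```python
from h import *
c=np.load("pics/w9.npy",allow_pickle=True).item(); phi=float(np.load("phi.npy"))
post=cast(c,[313,156],.080)[0][:2]; p=manip.current_tool_pos(); print("post",post,np.hypot(*(post-SP)),(post-p[:2])@u(phi))
manip.servo_line([*p[:2],.047],vel=.1)
manip.servo_line([*post,.047],vel=.1)
print(manip.current_tool_pos().round(4)); f0=manip.current_force()
effector.close(25); print(manip.current_finger_gap(),(manip.current_force()-f0).round(1))
q=manip.current_tool_pos()[:2]
for z in (.055,.065,.075,.13):
    manip.servo_line([*q,z],vel=.04 if z<.1 else .12); print(z,(manip.current_force()-f0).round(1),manip.current_tool_pos().round(4))
shot("w10"); shot("s10","scene"); print(manip.current_clock(),manip.current_finger_gap())
```

```text
post [0.54326136 0.05583047] 0.045058867703739194 0.053405433322768224
[0.5429 0.0555 0.0466]
0.020051421940378178 [-1.3 -0.4  0.7]
0.055 [ 0.  -0.4 -1.1] [0.5432 0.0559 0.0553]
0.065 [-0.5  0.4 -2.6] [0.5432 0.0561 0.0653]
0.075 [-1.1 -0.4 -1.3] [0.5432 0.0562 0.0753]
0.13 [-0.8  0.1 -1.4] [0.5428 0.0558 0.1299]
26.6583 0.01978742457618528
```

View pics/w10.png

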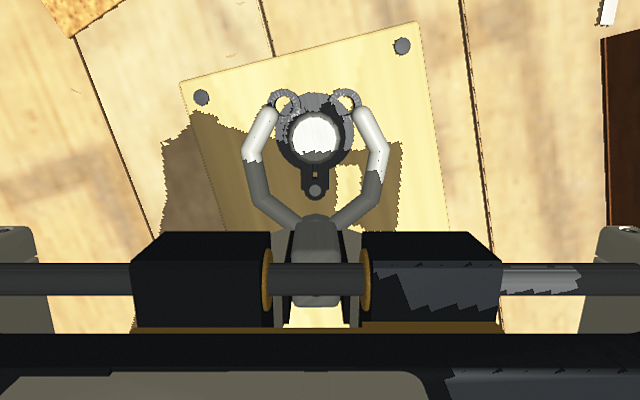

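The ring is closed round the spindle, lugs at (285,105) and (346,105), pivot at (315,190), and the pliers are lifted clear. Now I lay them back on the mat.

Run:
```python
from h import *
c=np.load("pics/w10.npy",allow_pickle=True).item()
piv=cast(c,[315,190],.031)[0][:2]; print("ring pivot to spindle",np.hypot(*(piv-SP)))
manip.move_pose([*PL,.13],down(PLH)); manip.servo_line([*PL,.045],vel=.12)
f0=manip.current_force()
for z in (.038,.034,.032,.031,.030,.029):
    manip.servo_line([*PL,z],vel=.05); f=manip.current_force()-f0; print(z,manip.current_tool_pos().round(4),f.round(1))
    if f[2]>4: break
effector.open_jaws(); manip.sleep(.3)
manip.servo_line([*PL,.16],vel=.15)
manip.move_pose([.42,.25,.33],down(0)); manip.sleep(.3)
c,im=shot("w11"); print(manip.current_clock())
# post-top, mat centre by mask
c0=np.load("pics/w2.npy",allow_pickle=True).item(); i0=cv2.imread("pics/w2.png")
for cc,i in ((c0,i0),(c,im[:,:,::-1])):
    s=cv2.cvtColor(np.ascontiguousarray(i[0:140,200:320]),cv2.COLOR_BGR2HSV); m=((s[...,1]<50)&(s[...,2]>120)).astype(np.uint8)
    k=max(cv2.findContours(m,0,1)[0],key=cv2.contourArea).reshape(-1,2)+[200,0]
    print("pliers steel blob",cv2.contourArea(k),cast(cc,k.mean(0),.03)[0].round(3),k.min(0),k.max(0))
    x0=480 
    s=cv2.cvtColor(np.ascontiguousarray(i[0:125,390:620]),cv2.COLOR_BGR2HSV); m=(s[...,1]<75).astype(np.uint8)
    cs,h=cv2.findContours(m,cv2.RETR_CCOMP,1)
    print([( (q.reshape(-1,2).mean(0)+[390,0]).round(0).tolist(),cv2.contourArea(q),int(h[0][j][3])) for j,q in enumerate(cs) if cv2.contourArea(q)>30])
t=np.load("pics/w1.npy",allow_pickle=True)
```

```text
ring pivot to spindle 0.04178874466846611
0.038 [0.503  0.3058 0.038 ] [ 0.3  0.6 -0.7]
0.034 [0.5028 0.3058 0.0338] [-0.1  0.4 -1.2]
0.032 [0.5032 0.3062 0.0321] [ 0.8  1.8 -0.5]
0.031 [0.5032 0.3063 0.0319] [-0.5 -0.5  6.7]
33.325
pliers steel blob 687.0 [0.514 0.328 0.03 ] [229  42] [274 116]
[([519.0, 76.0], 1592.0, -1), ([499.0, 93.0], 86.0, 4), ([506.0, 56.0], 79.5, 4), ([437.0, 41.0], 1921.0, -1)]
pliers steel blob 695.5 [0.515 0.326 0.03 ] [232  40] [277 114]
[([392.0, 98.0], 34.0, -1), ([441.0, 41.0], 2588.0, -1), ([415.0, 53.0], 38.0, 6), ([434.0, 13.0], 66.0, 6)]
```

Pliers are back in their starting pose on the mat (blob matches the first image within 2 mm). The ring pivot is 41.8 mm from the spindle axis against 40 nominal, so it is in the groove. Handing in.

```bash
python3 -c "
from bench import manip
print(manip.hand_in())"
```

```text
the job is handed in; nothing more can be done
None
```

The job was handed in at about 33 s of robot time, with the ring closed in the spindle groove and the pliers flat on the mat by my last measurements; the interface gave no pass or fail result.

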